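# Third hand at the riveting fixture

## Task

Pick up the large pipe bracket with a light grip (it is thin sheet and dents if squeezed hard), stand it on the bed of the riveting fixture and press its flange flat and centred against the sprung stop plate until the plate's pointer stands between the two marks on the rail. Press smoothly, never to the end of the plate's travel, and leave everything else on the bench where it is. Finish while still holding the bracket pressed there, so that a colleague can set the rivets: do not let go.

Things in the scene. Friction and masses are not known exactly. Their poses are not given: they have to be found in the camera images.
- bracket_grip (a point): centre of the large pipe bracket's stem, 18 mm above its underside. Stem 50 long (x), 20 wide (y), 36 high: take it from above, fingers closing along y. Bare grey thin sheet metal, 0.14 to 0.28 kg, stands on the bench. Dents if gripped with more than 45 N; 15 to 25 N holds it well. A round collar (64 mm across, 36 high, open away from the stem) reaches 75 mm along -x. Axes: x to the flange, z up
- bracket_flange (a point): centre of the outer face of the large bracket's flange, 31 mm along x from the stem centre, 18 mm above the underside. The flange is an upright flat plate 84 wide (y), 50 high, 6 thick across the stem's +x end; undersides of flange, stem and collar are level. Axes: x out of the face, z up
- fixture: riveting fixture, fixed to the bench: wooden bed 270 long (x = -140 to +130 from the origin), 140 wide, top 15 above the bench, steel heel at its far end, sprung stop plate across it; at the +y side an aluminium scale rail 45 high with two upright marks (fins 3 thick, tops 71 above the bench). Origin on the bench. Axes: x the pressing direction, from the open front to plate and heel; z up
- plate_face (a point): middle of the front face of the steel stop plate, 18 mm above the bed; moves with the plate. At rest 20 mm along x from the fixture's origin. Plate 130 wide, 10 thick, top 57 above the bed, face square to x. Axes as the fixture's: x into the plate, z up
- stop_plate (a joint): how far the stop plate is pushed back, m: 0 at rest, end of travel 0.036. Sprung: 4 N starts it, each further 10 mm takes 5 N more (500 N/m). Its pointer, a thin fin reaching sideways over the scale rail, stands between the two marks from 0.012 to 0.026 (10 to 17 N); mid-way is 0.019, 13.5 N
- small_bracket: bystander: a smaller bracket of the same make and metal (flange 50 wide, 30 high), not the one wanted. Origin under its stem
- pipe_offcut: bystander: grey plastic pipe offcut standing on end, 80 across, 90 high. Origin at its underside
- batten: bystander: wooden batten 160 x 45 x 22, lying. Origin under its centre
- screwdriver: bystander: screwdriver, lying
- hammer: bystander: hammer, lying
- paste_tin: bystander: tin 70 across, 85 high. Origin at its underside
- rivet_cup: bystander: grey cup 72 across, 50 high. Origin at its underside
- tape: bystander: tape measure, about 65 across, 28 high. Origin at its underside
Mind the look-alikes: they are no part of the job. Leave any pink or yellow look-alike of the part that bears bracket_grip alone.

How it is judged (in metres and radians):
On the way, in this order (a step that is already met when the one before it is completed fails the run):
1. the bracket is picked up clear of the bench (height (world z) of bracket_grip above 0.035 m and contact force between the fingers and bracket above 1 N), for 0.1 s.
2. the flange is pressed on the plate and the pointer has come between the marks (value of joint stop_plate between 0.01 and 0.028 m and contact force between bracket and stop_plate between 7 and 21 N and contact force between the fingers and bracket above 3 N and x of bracket_grip in the frame of plate_face between -0.036 and -0.026 m and y of bracket_grip in the frame of plate_face between -0.015 and 0.015 m and z of bracket_grip in the frame of plate_face between -0.005 and 0.005 m and angle between the x axis of bracket_grip and the x axis of plate_face, either way round below 0.09 rad), for 0.5 s.
At the end, for the whole second after the job is handed in: the fingers hold the bracket (over 3 N), it stands on the bed (5 mm) and its flange is on the stop plate, flat within 0.09 rad and centred within 15 mm; the plate is pushed back 10 to 28 mm (pointer between the marks) with 7 to 21 N on it, and all is at rest (all of step 2 and linear speed of bracket below 0.02 m/s and velocity of joint stop_plate between -0.01 and 0.01 m/s); the arm keeps its last pose, push and grip.
It fails at once if the stop plate is driven to the end of its travel or struck with over 30 N (value of joint stop_plate above 0.034 m or contact force between bracket and stop_plate above 30 N).
It fails at once if the bracket is squeezed so hard that it dents (over 45 N a finger) (contact force between the fingers and bracket above 90 N).
It fails at once if something else on the bench is moved by more than 30 mm (distance of any of small_bracket, pipe_offcut, batten, screwdriver, hammer, paste_tin, rivet_cup, tape from where it was at the start of the episode above 0.03 m).
It also fails if it takes over 48 s, if anything falls off the work surface, if the arm or the gripper's body presses on something with over 40 N, if the wrist force passes 120 N, or if a joint passes its speed limit or range.

## Robot

A 6-joint arm with a two-finger parallel gripper is mounted at the origin on the work surface. World frame = base frame: x ahead of the robot, y to its left, z up, the work surface at z = 0. Lengths are in mm, angles in rad, forces in N, time in s.
With the tool pointing down it reaches from about 275 to 1000 mm from the base axis. Payload 8.4 kg.
Tool frame: the origin (TCP) lies at the very end of the fingers, on their centre line; the grasp point (between the pads) lies 19 mm behind it; z points along the fingers, x is the direction in which the jaws open and shut, and the axes are right-handed (so a half turn about z gives the same grasp; the last joint's range is limited). The gripper opens to 85 mm and grips with 20 to 120 N. Pads are 22 mm wide; open, the fingers measure 114 mm over their backs; the gripper's body (76 mm by 85 mm) begins 54 mm behind the grasp point. The pads swing forward as they close: fully open they stand 13 mm farther back than shut.
Start: joints at [-1.183, 0.353, 1.633, -0, 1.155, -0.002], TCP at [237.501, -578.119, 231.281] pointing down, gripper open.
Joint ranges: [-2.63, 2.63], [-0.92, 2.1], [0.06, 2.66], [-1.3, 4.44], [0, 2.69], [-3.02, 3.02]. Speed limits (rad/s): [2.22, 2.22, 2.79, 3.14, 3.14, 3.14].

## Interface

Orientations are given as [roll, pitch, yaw] about the fixed x, y, z axes, in that order (R = Rz(yaw) Ry(pitch) Rx(roll)).
In Python, from rig import r gives the robot as it stands.
- The arm moves only by the tool arm_command, never from a script. Its argument "targets" is a list of rows, each a list of 6 numbers: the shift along the tool's x, y, z in m, then the turn, a rotation vector about the tool's x, y, z in rad. A call has 1 to 20 rows; each row shifts and turns the commanded pose from where the row before left it, along the tool's axes as they then stand; what a row does not reach is not made up. A row lasts 1/12 s, in which the tool goes at most 41.7 mm and 7.16 degrees, less where a joint would pass 70% of its speed; a pose out of reach is approached as far as the arm can. A call is refused whole if a number of a shift passes 0.0417 or a number of a turn 0.125, either way. A call with a gripper value outside its range is refused whole. "fingers" is the finger opening in m, from 0 to 0.0854, set as the call begins (left out, the last holds). The fingers move at their own pace and stop on an object; "squeeze" is the grip in N (left out, the last holds). Time passes only in rows, so rows that do not move let the fingers close. It gives the time, the measured TCP pose, the force and the opening at its end, in the units of the state.
- r.sense(): the state, without advancing time (a new reading comes with each control period).
- r.grab_frame(name): name is "side" or "top"; returns a dict with "image" (400x640x3 uint8, blue, green, red), "fx", "fy", "cx", "cy" (pixels), "xyz" and "orientation" of the camera in the world. Camera axes: x right, y down, z forward; pixel columns grow to the right and rows downward; lengths in mm; the calibration is good to about 2 mm. A picture is of the moment at which its call begins. There is no depth.
- r.sign_off(): hands the job in, once; it reports no verdict.
The state is a dict: "clock": time; "qpos": joint angles; "qvel": joint speeds; "joint_efforts": joint torques, N m; "eef_pos": TCP position; "tcp_rot": TCP orientation; "contact_force": force on the tool from outside, world axes, zero at the start; "wrist_torque": the same for the moment, N m; "opening": opening from 0.0 (shut) to 1.0 (fully open).
Only numpy, scipy, OpenCV 4.12 (cv2) and the standard library are available. Lean on these libraries where they do the work, as an engineer would, in place of code of your own. Each camera call takes 0.05 s, during which the arm holds its last target.

## Working session

There is one attempt and no reset: what is moved stays moved. The work goes in short steps, Python scripts to look and compute and a tool call to move; the robot and the scene stay as the last step left them, time stands still between calls to the robot, and variables do not carry over. Pictures are saved under pics/ and viewed, and the job is handed in when it is done.

Besides the shell and the picture viewer there is one more tool, called after "Emit:" by a JSON object that holds its "op" and its "data", one argument or row to a line. arm_command: Moves the arm, as the interface text tells. Its arguments: {"type":"object","properties":{"targets":{"type":"array"},"fingers":{"type":"number"},"squeeze":{"type":"number"}},"required":["targets"]}

```bash
ls; mkdir -p pics; python3 - <<'E'
from rig import r
import cv2
for n in("side","top"):
    f=r.grab_frame(n); cv2.imwrite(f"pics/{n}0.png",f["image"]); print(n,{k:v for k,v in f.items() if k!="image"})
print(r.sense())
E
```

```text
pics
side {'fx': 486.06129866131283, 'fy': 486.06129866131283, 'cx': 319.38716048071893, 'cy': 202.82786097794937, 'xyz': array([329.47225902, 964.41063325, 957.08754732]), 'orientation': array([-2.33138509,  0.00485597, -3.01929245])}
top {'fx': 514.7542388420703, 'fy': 514.7542388420703, 'cx': 313.8485942399656, 'cy': 205.84697096838843, 'xyz': array([ 360.35763614,   42.99983624, 1688.07452978]), 'orientation': array([-3.08098962, -0.01571047, -1.54810147])}
{'clock': 0.1, 'qpos': array([-1.18342146e+00,  3.53621167e-01,  1.63410807e+00,  4.67335012e-06,
        1.15521227e+00, -2.41113861e-03]), 'qvel': array([-0.0009343 , -0.00133866, -0.0009819 , -0.00020489,  0.0009108 ,
        0.00147697]), 'joint_efforts': array([ 3.65742817e-04, -6.06358051e+01, -3.42818606e+01,  4.19174046e-05,
        3.81557198e-03, -2.12440753e-06]), 'eef_pos': array([ 237.31401151, -577.69226816,  230.58968756]), 'tcp_rot': array([-3.14158513e+00,  1.34883586e-03, -1.18101221e+00]), 'contact_force': array([ 0.27092847, -0.60176807, -0.62762163]), 'wrist_torque': array([-0.02521292, -0.06165196,  0.03738613]), 'opening': 1.0004704275039784}
```

View pics/side0.png

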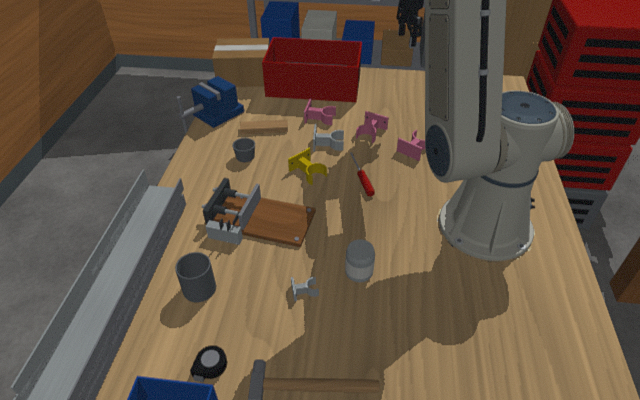

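View pics/top0.png

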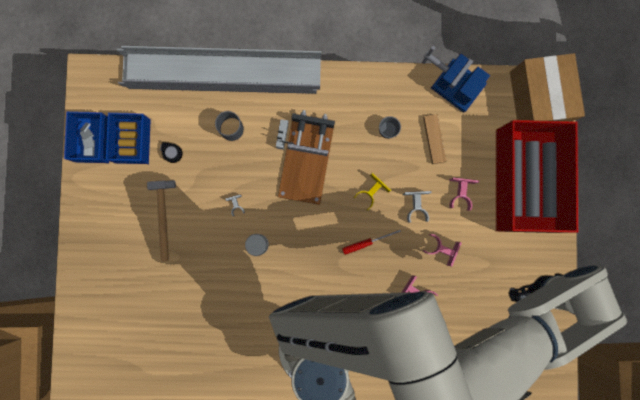

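Candidates in the top view: grey bracket (417,203), smaller grey bracket (234,203), yellow (374,190), pinks (462,192), (443,248) and (415,287). By the description, the large bare grey one is at (417,203). In the side view it is at (329,138). I'll check it in close crops.

```bash
python3 - <<'E'
import cv2,numpy as np
t=cv2.imread("pics/top0.png");s=cv2.imread("pics/side0.png")
a=cv2.resize(t[165:245,340:480],None,fx=5,fy=5,interpolation=cv2.INTER_CUBIC)
b=cv2.resize(t[105:210,260:350],None,fx=5,fy=5,interpolation=cv2.INTER_CUBIC)
c=cv2.resize(s[90:190,270:400],None,fx=5,fy=5,interpolation=cv2.INTER_CUBIC)
d=cv2.resize(s[165:260,190:330],None,fx=5,fy=5,interpolation=cv2.INTER_CUBIC)
for n,i in zip("abcd",(a,b,c,d)): cv2.imwrite(f"pics/c_{n}.png",i)
E
```

```text
(no output)
```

View pics/c_a.png

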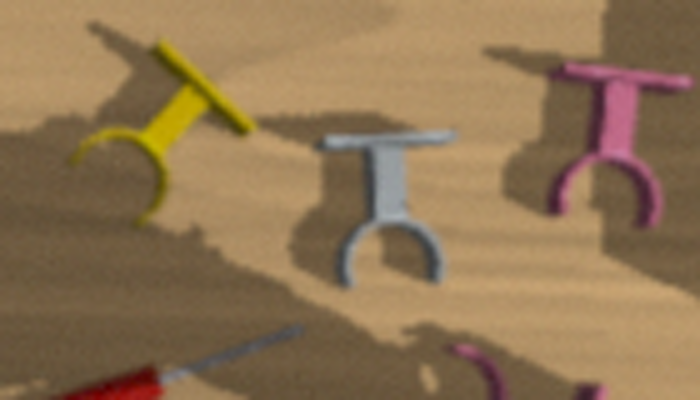

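View pics/c_b.png

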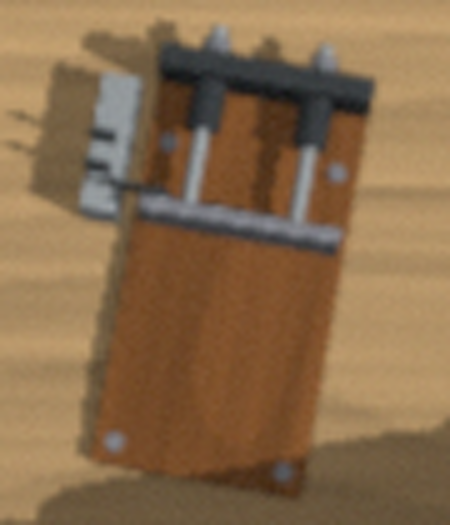

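View pics/c_c.png

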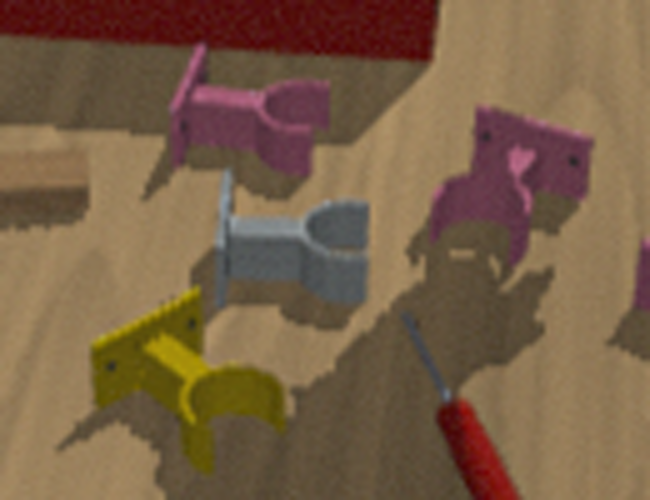

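View pics/c_d.png

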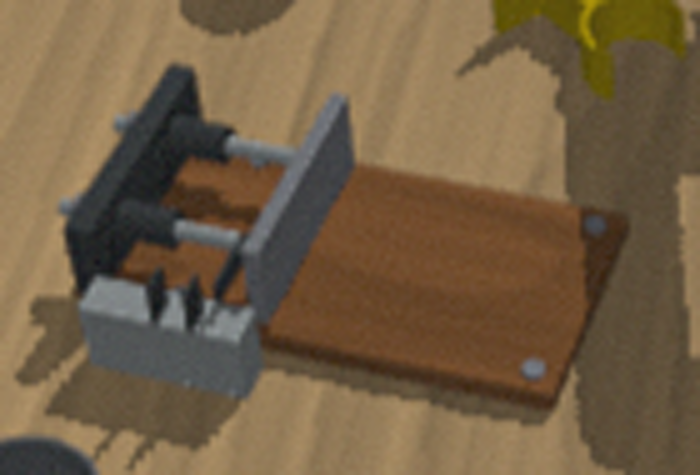

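The crops confirm the choice. The grey bracket (flange top at crop (320..456,137), stem (388,182), collar open downward) is large and grey. The fixture shows a wooden bed, steel plate, and rail with two fins at its left. Next I'll measure points in both views.

```bash
cat > h.py <<'E'
import numpy as np, cv2
from scipy.spatial.transform import Rotation as Ro
C={'side':(486.0613,319.38716,202.82786,np.array([329.47225902,964.41063325,957.08754732]),[-2.33138509,0.00485597,-3.01929245]),
'top':(514.75424,313.84859,205.84697,np.array([360.35763614,42.99983624,1688.07452978]),[-3.08098962,-0.01571047,-1.54810147])}
def ray(n,uv):
    f,cx,cy,o,e=C[n]; d=Ro.from_euler('xyz',e).as_matrix()@np.array([(uv[0]-cx)/f,(uv[1]-cy)/f,1]); return o,d/np.linalg.norm(d)
def plane(n,uv,z):
    o,d=ray(n,uv); return o+d*(z-o[2])/d[2]
def tri(us,ut):
    o1,d1=ray('side',us);o2,d2=ray('top',ut)
    s=np.linalg.lstsq(np.c_[d1,-d2],o2-o1,rcond=None)[0]
    a=o1+s[0]*d1;b=o2+s[1]*d2
    return (a+b)/2,np.linalg.norm(a-b)
def proj(n,p):
    f,cx,cy,o,e=C[n]; c=Ro.from_euler('xyz',e).as_matrix().T@(np.asarray(p)-o); return np.array([f*c[0]/c[2]+cx,f*c[1]/c[2]+cy])
E
python3 - <<'E'
import cv2,numpy as np
t=cv2.imread("pics/top0.png");s=cv2.imread("pics/side0.png")
def mk(im,x0,y0,w,h,k,name):
    c=cv2.resize(im[y0:y0+h,x0:x0+w],None,fx=k,fy=k,interpolation=cv2.INTER_CUBIC)
    for i in range(0,w,5):
        cv2.line(c,(i*k,0),(i*k,4 if i%10 else 10),(0,0,255),1)
        if i%10==0: cv2.putText(c,str(x0+i),(i*k,22),0,.4,(0,0,255),1)
    for i in range(0,h,5):
        cv2.line(c,(0,i*k),(4 if i%10 else 10,i*k),(0,0,255),1)
        if i%10==0: cv2.putText(c,str(y0+i),(12,i*k+4),0,.4,(0,0,255),1)
    cv2.imwrite(name,c)
mk(t,396,184,42,42,14,"pics/z1.png")
mk(s,308,118,42,38,15,"pics/z2.png")
mk(t,265,105,80,100,6,"pics/z3.png")
mk(s,195,170,130,80,6,"pics/z4.png")
E
```

```text
(no output)
```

View pics/z1.png

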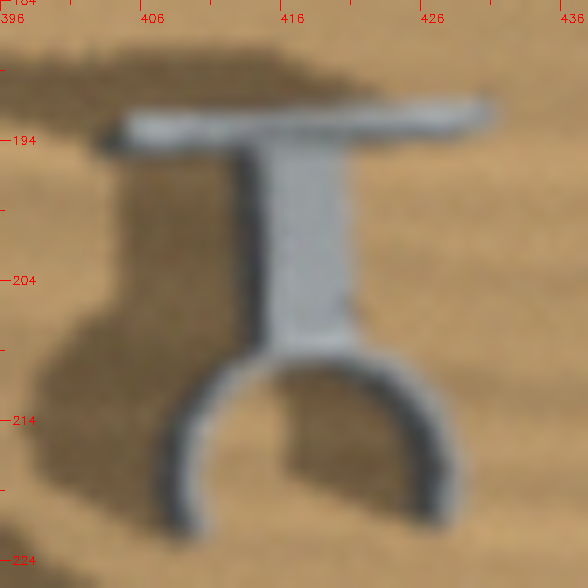

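View pics/z2.png

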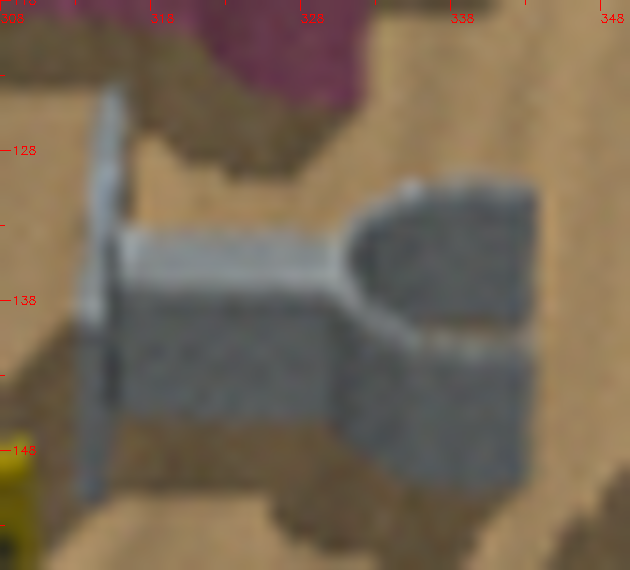

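View pics/z3.png

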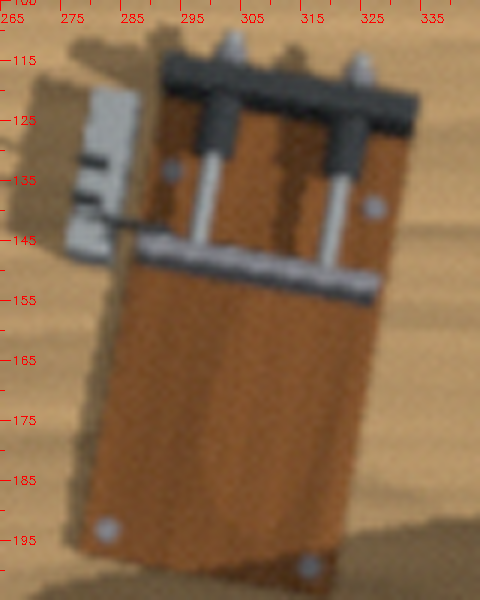

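View pics/z4.png

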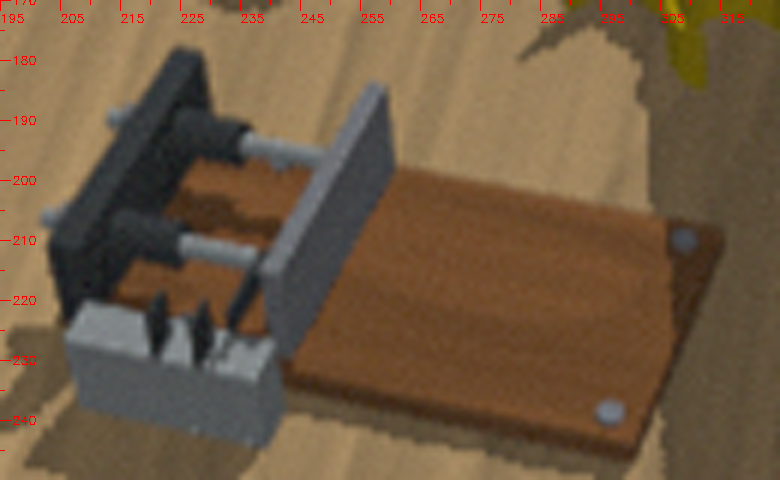

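```bash
python3 - <<'E'
from h import *
np.set_printoptions(precision=1,suppress=True)
def T(n,s,t):
    p,e=tri(np.array(s)-.5,np.array(t)-.5); print(n,p,'gap %.1f'%e); return p
print('bracket')
f1=T('flange -y? end A',(315.7,124.3),(431.1,191.7)); f2=T('flange end B',(314,139.3),(405,193.1))
print(np.linalg.norm(f1-f2))
s1=T('stem far flange',(316.3,133.7),(420.6,194.7));s2=T('stem near flange',(316.,137.3),(414.9,194.7))
s3=T('stem far collar',(330.7,133.7),(421.5,208.6));s4=T('stem near collar',(330.7,137.3),(415.4,209))
print('fixture')
p1=T('plate L(y+)',(241.7,214.7),(287.8,146.7));p2=T('plate R',(260,184.7),(328,153.7)); print(np.linalg.norm(p1-p2))
b1=T('bed L',(300,243.3),(278,196.7));b2=T('bed R',(315.3,208),(320.5,204.5));print(np.linalg.norm(b1-b2))
# plane casts
P=lambda uv,z:plane('top',np.array(uv)-.5,z)
a,b=P((431.1,191.7),50),P((405,193.1),50);print('flange top',a,b,np.linalg.norm(a-b))
c=[P(q,36) for q in((420.6,194.7),(414.9,194.7),(421.5,208.6),(415.4,209))];print('stem',*c)
print('side stem',*[plane('side',np.array(q)-.5,36) for q in((316.3,133.7),(316.,137.3),(330.7,133.7),(330.7,137.3))])
print('plate',P((287.8,146.7),72),P((328,153.7),72),'bed',P((278,196.7),15),P((320.5,204.5),15))
E
```

```text
bracket
flange -y? end A [ 513.1 -354.3   47.9] gap 6.6
flange end B [ 507.1 -270.2   49. ] gap 5.4
84.40367378946013
stem far flange [ 505.7 -323.9   32.4] gap 3.2
stem near flange [ 504.9 -305.7   31.3] gap 4.2
stem far collar [ 459.8 -327.    34.1] gap 4.8
stem near collar [ 457.9 -307.2   34.1] gap 5.1
fixture
plate L(y+) [644.2 107.8  72.2] gap 3.6
plate R [625.2 -20.3  65.4] gap 5.7
129.6635240269828
bed L [489.3 137.9  15.6] gap 3.6
bed R [467.4  -1.1  11.4] gap 3.5
140.76197366122764
flange top [ 516.2 -353.6   50. ] [ 509.7 -269.8   50. ] 84.08108697590974
stem [ 507. -323.   36.] [ 506.5 -304.6   36. ] [ 462.1 -326.4   36. ] [ 460.3 -306.7   36. ]
side stem [ 503.4 -318.9   36. ] [ 501.9 -299.2   36. ] [ 457.1 -324.2   36. ] [ 455.  -304.6   36. ]
plate [646.1 108.2  72. ] [627.  -19.6  72. ] bed [491.1 138.1  15. ] [469.   -0.9  15. ]
```

Measured points, where the two views and the given sizes agree:
- **Bracket:** flange width 84.4 mm, tops at 49 and 33 mm. Grip point ≈ (482, −314.5), yaw ≈ +0.072.
- **Fixture:** plate length 130 mm, bed width 141 mm. Plate face ≈ (635.5, 44), yaw ≈ −0.152.

Next I'll turn the tool and move above the bracket.

Emit:
{"op": "arm_command", "data": {
  "targets": [
    [0,0,0,0,0,0.106],
    [0,0,0,0,0,0.106],
    [0,0,0,0,0,0.106],
    [-0.0204,-0.0219,0.008,0,0,0],
    [-0.0204,-0.0219,0.008,0,0,0],
    [-0.0204,-0.0219,0.008,0,0,0],
    [-0.0204,-0.0219,0.008,0,0,0],
    [-0.0204,-0.0219,0.008,0,0,0],
    [-0.0204,-0.0219,0.008,0,0,0],
    [-0.0204,-0.0219,0.008,0,0,0],
    [-0.0204,-0.0219,0.008,0,0,0],
    [-0.0204,-0.0219,0.008,0,0,0],
    [-0.0204,-0.0219,0.008,0,0,0],
    [-0.0204,-0.0219,0.008,0,0,0],
    [-0.0204,-0.0219,0.008,0,0,0],
    [0,0,0,0,0,0],
    [0,0,0,0,0,0]
  ],
  "fingers": 0.06,
  "squeeze": 20
}}

```text
clock: 1.52
eef_pos: [482.4, -313.8, 134.5]
tcp_rot: [3.14, 0.001, -1.496]
contact_force: [0.4, 0.2, -0.3]
opening: 0.703
```

```bash
python3 - <<'E'
from rig import r
import cv2
for n,(x0,y0,w,h) in dict(side=(270,60,160,120),top=(350,130,160,120)).items():
    f=r.grab_frame(n); cv2.imwrite(f"pics/{n}1.png",cv2.resize(f["image"][y0:y0+h,x0:x0+w],None,fx=5,fy=5))
s=r.sense();print(s['clock'],s['eef_pos'],s['tcp_rot'],s['qpos'],s['contact_force'],s['opening'])
E
```

```text
1.6167 [ 481.66461639 -315.3482641   135.21948501] [ 3.14104121e+00  2.09259317e-05 -1.49856576e+00] [-5.82091284e-01  3.86953013e-01  1.82401138e+00 -3.97647806e-04
  9.31078583e-01  9.16711924e-01] [-0.29998686  0.24689328  0.20384859] 0.7029219896841781
```

View pics/side1.png

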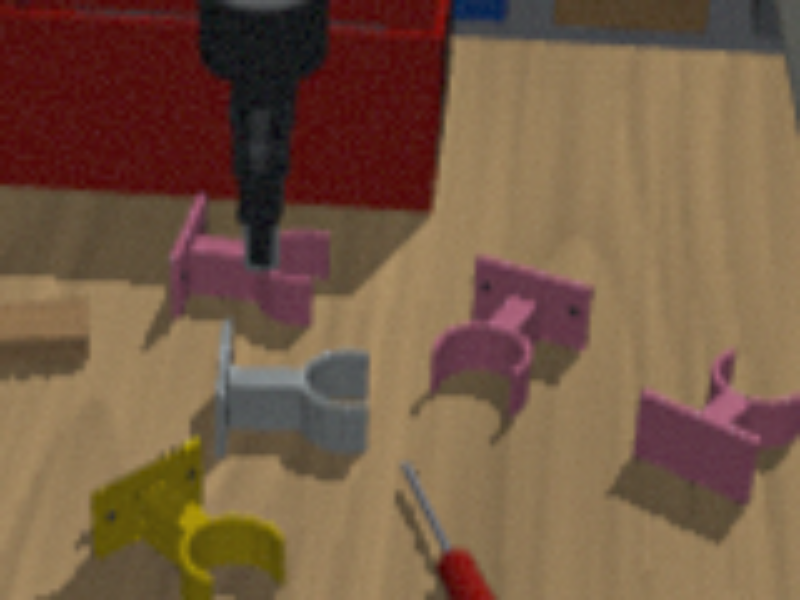

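View pics/top1.png

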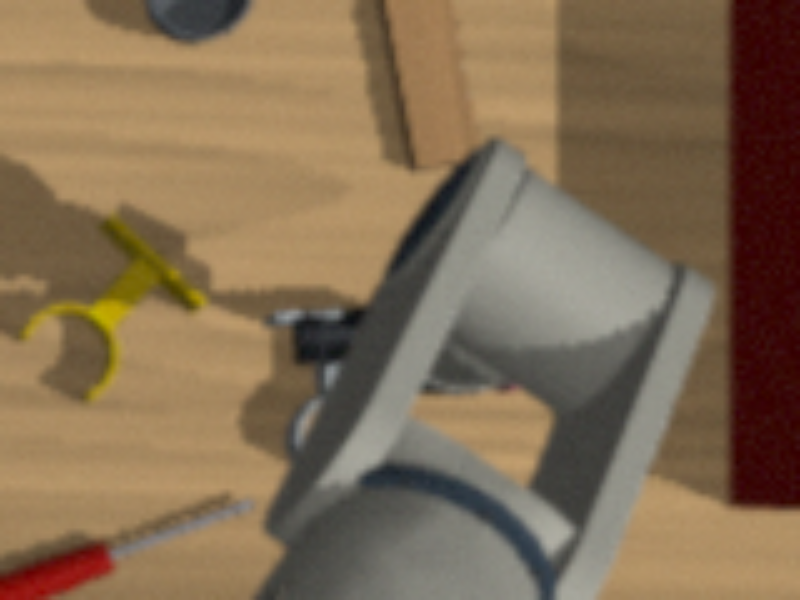

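```bash
python3 - <<'E'
from h import *
for z in(135,140): print(z,[proj('side',(482,-315+d,z)) for d in(30,44)],proj('side',(482,-315,36)))
E
```

```text
135 [array([321.03947305, 113.36304638]), array([320.4854728, 115.9226819])] [322.22811792 134.34736862]
140 [array([321.03533332, 111.96045932]), array([320.48000127, 114.51648498])] [322.22811792 134.34736862]
```

The side view shows the finger tip at px (322,113), in line with the stem; the same 0.7 px bias appears on both, so x is good. I'll descend and close.

Emit:
{"op": "arm_command", "data": {
  "targets": [
    [0,0,0.03,0,0,0],
    [0,0,0.03,0,0,0],
    [0,0,0.025,0,0,0],
    [0,0,0.017,0,0,0],
    [0,0,0.01,0,0,0],
    [0,0,0.008,0,0,0],
    [0,0,0.004,0,0,0],
    [0,0,0,0,0,0],
    [0,0,0,0,0,0]
  ]
}}

```text
clock: 2.37
eef_pos: [482.4, -315.6, 12.0]
tcp_rot: [-3.141, -0.001, -1.499]
contact_force: [-0.3, 0.3, -0.1]
opening: 0.703
```

Emit:
{"op": "arm_command", "data": {
  "targets": [
    [0,0,0,0,0,0],
    [0,0,0,0,0,0],
    [0,0,0,0,0,0],
    [0,0,0,0,0,0],
    [0,0,0,0,0,0],
    [0,0,0,0,0,0],
    [0,0,0,0,0,0],
    [0,0,0,0,0,0],
    [0,0,0,0,0,0],
    [0,0,0,0,0,0]
  ],
  "fingers": 0.0,
  "squeeze": 20
}}

```text
clock: 3.2
eef_pos: [482.5, -315.4, 12.0]
tcp_rot: [-3.141, -0.001, -1.499]
contact_force: [-0.6, 0.2, 5.4]
opening: 0.229
```

```bash
python3 - <<'E'
from rig import r
import cv2
for n,(x0,y0,w,h) in dict(side=(270,60,160,120)).items():
    f=r.grab_frame(n); cv2.imwrite(f"pics/{n}2.png",cv2.resize(f["image"][y0:y0+h,x0:x0+w],None,fx=5,fy=5))
s=r.sense();print(s['clock'],s['eef_pos'],s['tcp_rot'],s['contact_force'],s['opening'])
E
```

```text
3.25 [ 482.4844774  -315.35239883   11.94858537] [-3.14079963e+00 -6.43313361e-04 -1.49889601e+00] [-1.46268475  0.30817403  6.47992697] 0.2280956977985319
```

View pics/side2.png

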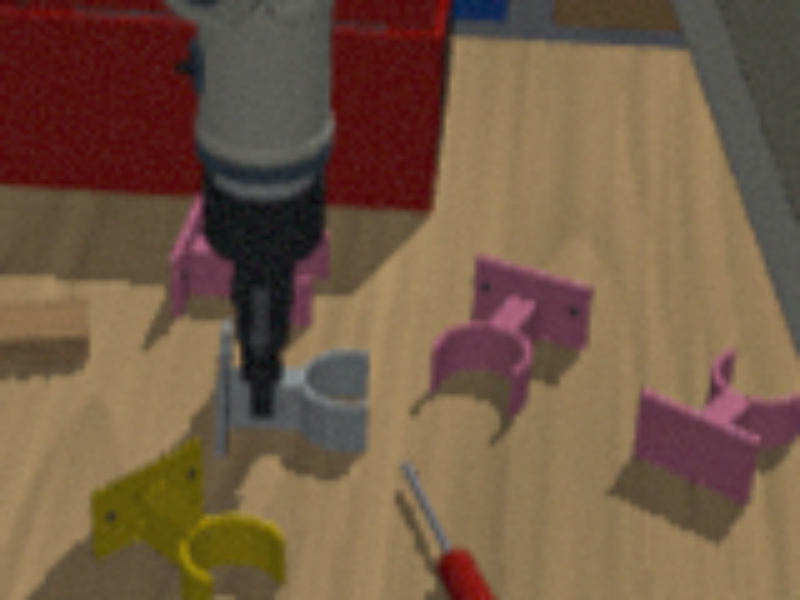

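The opening is 19.5 mm, matching the 20 mm stem, so the bracket is gripped. I'll lift at a 24 N grip.

Emit:
{"op": "arm_command", "data": {
  "targets": [
    [0,0,-0.004,0,0,0],
    [0,0,-0.008,0,0,0],
    [0,0,-0.015,0,0,0],
    [0,0,-0.02,0,0,0],
    [0,0,-0.02,0,0,0],
    [0,0,-0.02,0,0,0],
    [0,0,-0.018,0,0,0],
    [0,0,-0.01,0,0,0],
    [0,0,-0.005,0,0,0],
    [0,0,0,0,0,0.04],
    [0,0,0,0,0,0.07],
    [0,0,0,0,0,0.07],
    [0,0,0,0,0,0.044],
    [0,0,0,0,0,0]
  ],
  "squeeze": 24
}}

```text
clock: 4.42
eef_pos: [481.5, -314.7, 130.5]
tcp_rot: [3.14, 0.001, -1.725]
contact_force: [-0.5, -0.4, -1.6]
opening: 0.225
```

Emit:
{"op": "arm_command", "data": {
  "targets": [
    [-0.005,-0.0016,0,0,0,0],
    [-0.01,-0.0016,0,0,0,0],
    [-0.017,-0.0016,0,0,0,0],
    [-0.023,-0.0016,0,0,0,0],
    [-0.023,-0.0016,0,0,0,0],
    [-0.023,-0.0016,0,0,0,0],
    [-0.023,-0.0016,0,0,0,0],
    [-0.023,-0.0016,0,0,0,0],
    [-0.023,-0.0016,0,0,0,0],
    [-0.023,-0.0016,0,0,0,0],
    [-0.023,-0.0016,0,0,0,0],
    [-0.023,-0.0016,0,0,0,0],
    [-0.023,-0.0016,0,0,0,0],
    [-0.023,-0.0016,0,0,0,0],
    [-0.023,-0.0016,0,0,0,0],
    [-0.023,-0.0016,0,0,0,0],
    [-0.022,-0.0016,0,0,0,0],
    [-0.017,-0.0016,0,0,0,0],
    [-0.008,-0.0016,0,0,0,0],
    [0,0,0,0,0,0]
  ]
}}

```text
clock: 6.08
eef_pos: [569.6, 55.9, 131.2]
tcp_rot: [-3.141, 0.0, -1.72]
contact_force: [-0.5, 0.1, -1.2]
opening: 0.226
```

```bash
python3 - <<'E'
from rig import r
import cv2
for n,(x0,y0,w,h) in dict(side=(190,120,160,120),top=(230,100,160,120)).items():
    f=r.grab_frame(n); cv2.imwrite(f"pics/{n}3.png",cv2.resize(f["image"][y0:y0+h,x0:x0+w],None,fx=5,fy=5))
s=r.sense();print(s['clock'],s['eef_pos'],s['tcp_rot'],s['contact_force'],s['opening'])
E
```

```text
6.1833 [569.04681498  53.92815075 131.10873941] [ 3.14109444e+00 -3.88249046e-04 -1.72163879e+00] [ 0.3502928   1.19997518 -1.96457961] 0.23034706771463254
```

View pics/side3.png

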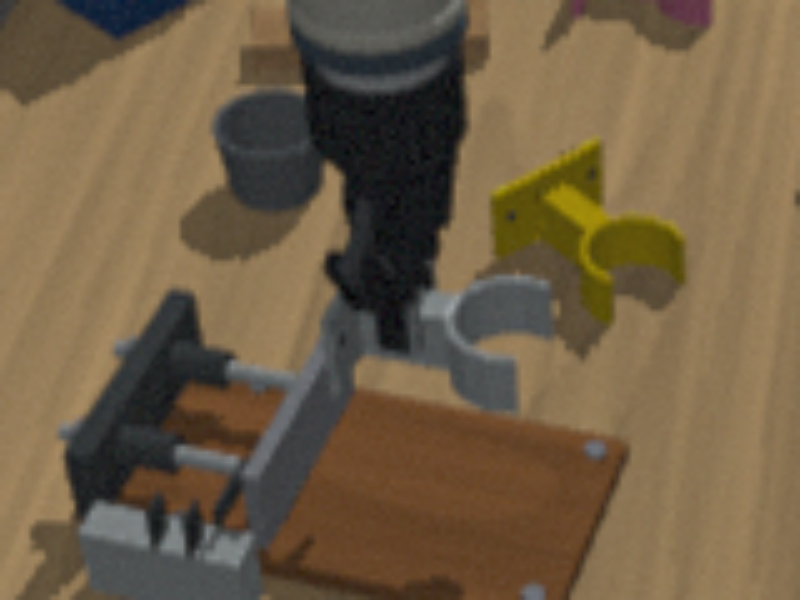

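View pics/top3.png

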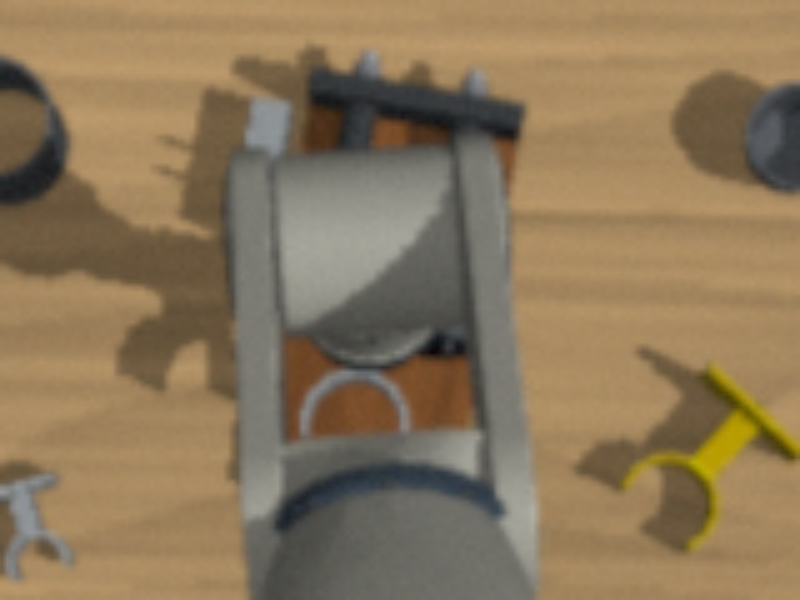

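The bracket is held level above the bed, with its flange in front of the plate. I'll lower it to just above the bed.

Emit:
{"op": "arm_command", "data": {
  "targets": [
    [0,0,0.005,0,0,0],
    [0,0,0.012,0,0,0],
    [0,0,0.018,0,0,0],
    [0,0,0.02,0,0,0],
    [0,0,0.02,0,0,0],
    [0,0,0.014,0,0,0],
    [0,0,0.007,0,0,0],
    [0,0,0.004,0,0,0],
    [0,0,0.001,0,0,0],
    [0,0,0,0,0,0],
    [0,0,0,0,0,0]
  ]
}}

```text
clock: 7.1
eef_pos: [570.0, 53.8, 30.9]
tcp_rot: [-3.14, 0.0, -1.723]
contact_force: [-0.3, -0.7, -1.3]
opening: 0.233
```

```bash
cat > look.py <<'E'
import sys
from rig import r
import cv2
k=sys.argv[1]
for n,(x0,y0,w,h) in dict(side=(190,150,130,100),top=(250,100,100,100)).items():
    f=r.grab_frame(n); cv2.imwrite(f"pics/{n}{k}.png",cv2.resize(f["image"][y0:y0+h,x0:x0+w],None,fx=6,fy=6,interpolation=cv2.INTER_CUBIC))
    cv2.imwrite(f"pics/full_{n}{k}.png",f["image"])
s=r.sense();print(s['clock'],s['eef_pos'],s['tcp_rot'],s['contact_force'],s['wrist_torque'],s['opening'])
E
python3 look.py 4
```

```text
7.2 [570.03651641  53.97248219  31.10203079] [-3.14017561e+00  3.67916752e-04 -1.72301007e+00] [ 1.26405614 -0.18920522 -1.12905703] [ 0.00028904  0.01820507 -0.00309124] 0.22764231736011561
```

View pics/side4.png

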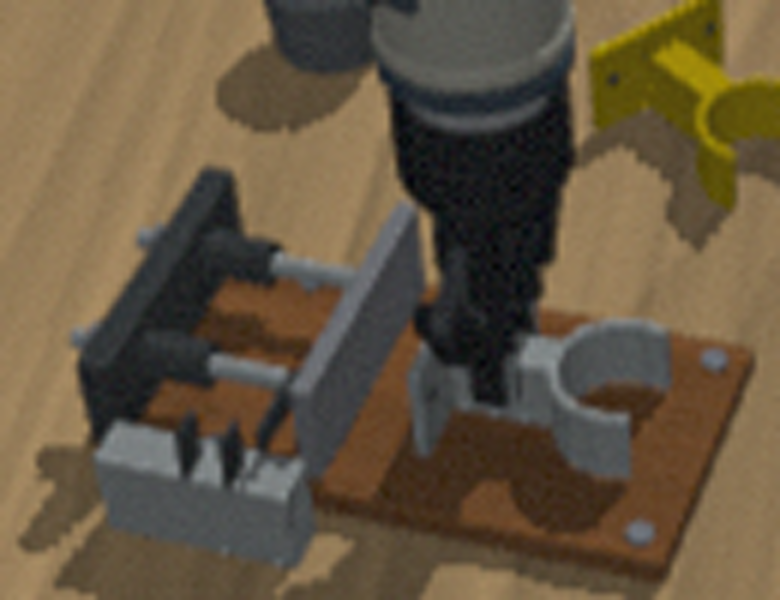

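View pics/top4.png

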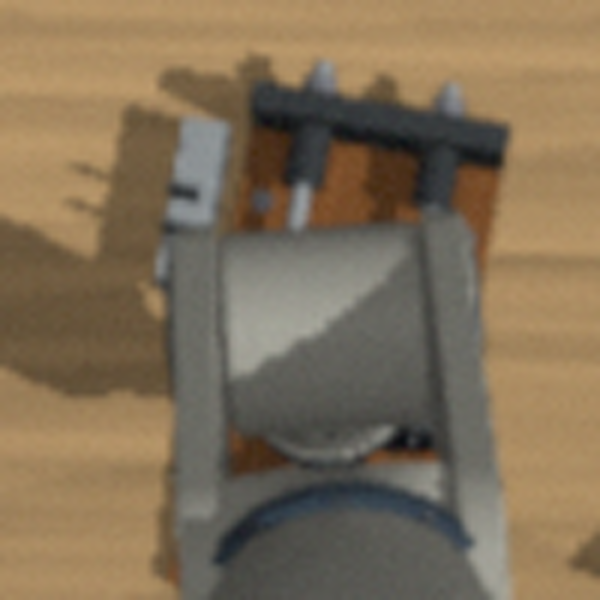

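```bash
python3 - <<'E'
from h import *
print(plane('side',np.array((260.8,225.8))-.5,19),'expect 604.5 92')
g=np.array([569.5,54.5]);X=np.array([.9885,-.1516]);Y=np.array([.1516,.9885])
for n,(a,b,z) in dict(flBotNear=(29,42,19),collarnear=(-75,32,19)).items(): print(n,(proj('side',[*(g+a*X+b*Y),z])+.5-[190,150])*6)
# plate edge angle from side: near bottom / top corners of the plate
for q,z in (((298,388),72),((410,205),72)): print(plane('side',np.array(q)/6+[190,150]-.5,z))
E
```

```text
[600.44823065  91.41334942  19.        ] expect 604.5 92
flBotNear [415.70178544 454.35581867]
collarnear [645.1069522 484.0143025]
[647.68845149 108.09506411  72.        ]
[625.18805638 -14.50383275  72.        ]
```

The bracket corner agrees within about 4 mm, the known side-camera bias. I'll lower gently onto the bed.

Emit:
{"op": "arm_command", "data": {
  "targets": [
    [0,0,0.001,0,0,0],
    [0,0,0.001,0,0,0],
    [0,0,0.001,0,0,0],
    [0,0,0,0,0,0],
    [0,0,0,0,0,0]
  ]
}}

```text
clock: 7.62
eef_pos: [569.4, 54.0, 27.2]
tcp_rot: [3.141, -0.0, -1.723]
contact_force: [-0.5, 0.1, -1.0]
opening: 0.227
```

Emit:
{"op": "arm_command", "data": {
  "targets": [
    [0,0,0.0005,0,0,0],
    [0,0,0.0005,0,0,0],
    [0,0,0,0,0,0],
    [0,0,0,0,0,0]
  ]
}}

```text
clock: 7.95
eef_pos: [569.4, 54.0, 27.0]
tcp_rot: [-3.142, 0.0, -1.723]
contact_force: [-2.7, -0.2, 6.7]
opening: 0.23
```

The bracket is on the bed (about 8 N at TCP z 27, as predicted). I'll ease up slightly and slide towards the plate.

Emit:
{"op": "arm_command", "data": {
  "targets": [
    [0,0,-0.0004,0,0,0],
    [0,-0.002,0,0,0,0],
    [0,-0.003,0,0,0,0],
    [0,-0.004,0,0,0,0],
    [0,-0.004,0,0,0,0],
    [0,-0.004,0,0,0,0],
    [0,-0.004,0,0,0,0],
    [0,-0.003,0,0,0,0],
    [0,-0.002,0,0,0,0],
    [0,-0.001,0,0,0,0],
    [0,0,0,0,0,0],
    [0,0,0,0,0,0]
  ]
}}

```text
clock: 8.95
eef_pos: [596.2, 49.9, 27.0]
tcp_rot: [3.141, 0.0, -1.723]
contact_force: [-2.9, 0.4, 4.8]
opening: 0.225
```

Emit:
{"op": "arm_command", "data": {
  "targets": [
    [0,-0.001,0,0,0,0],
    [0,-0.001,0,0,0,0],
    [0,-0.001,0,0,0,0],
    [0,-0.001,0,0,0,0],
    [0,0,0,0,0,0],
    [0,0,0,0,0,0]
  ]
}}

```text
clock: 9.45
eef_pos: [600.0, 49.3, 27.0]
tcp_rot: [3.141, 0.0, -1.723]
contact_force: [-3.5, 0.7, 5.2]
opening: 0.224
```

```bash
python3 look.py 5
```

```text
9.55 [599.94738277  49.2882283   26.99097213] [ 3.14124509e+00  3.23613974e-05 -1.72301589e+00] [-3.92719177 -0.0391799   5.07574562] [ 0.01770055  0.38667334 -0.02715365] 0.2288566063581897
```

View pics/side5.png

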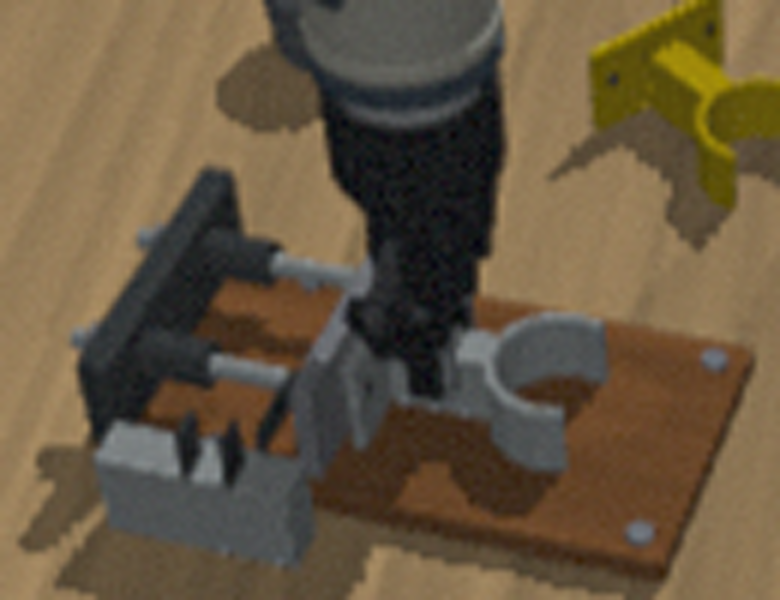

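The flange is just short of the plate, and bed drag is about 3 N. I'll move on at 1 mm a row.

Emit:
{"op": "arm_command", "data": {
  "targets": [
    [0,-0.001,0,0,0,0],
    [0,-0.001,0,0,0,0],
    [0,-0.001,0,0,0,0],
    [0,0,0,0,0,0],
    [0,0,0,0,0,0]
  ]
}}

```text
clock: 9.97
eef_pos: [602.9, 48.8, 27.0]
tcp_rot: [3.141, 0.0, -1.723]
contact_force: [-2.8, 0.1, 5.6]
opening: 0.229
```

Emit:
{"op": "arm_command", "data": {
  "targets": [
    [0,-0.001,0,0,0,0],
    [0,-0.001,0,0,0,0],
    [0,-0.001,0,0,0,0],
    [0,0,0,0,0,0],
    [0,0,0,0,0,0]
  ]
}}

```text
clock: 10.38
eef_pos: [604.7, 48.6, 27.0]
tcp_rot: [3.139, -0.0, -1.723]
contact_force: [-7.9, 2.0, 10.5]
opening: 0.225
```

Emit:
{"op": "arm_command", "data": {
  "targets": [
    [0,-0.001,0,0,0,0],
    [0,-0.001,0,0,0,0],
    [0,-0.001,0,0,0,0],
    [0,0,0,0,0,0],
    [0,0,0,0,0,0]
  ]
}}

```text
clock: 10.8
eef_pos: [606.5, 48.3, 27.0]
tcp_rot: [3.137, -0.0, -1.723]
contact_force: [-11.9, 3.0, 13.9]
opening: 0.227
```

```bash
python3 look.py 6
```

```text
10.9 [606.48680103  48.23710371  26.95729965] [ 3.13672818e+00 -3.30704613e-04 -1.72333091e+00] [-10.91801404   2.90633907  14.0825145 ] [ 0.41288255  1.59589623 -0.07524611] 0.23248238493709553
```

View pics/side6.png

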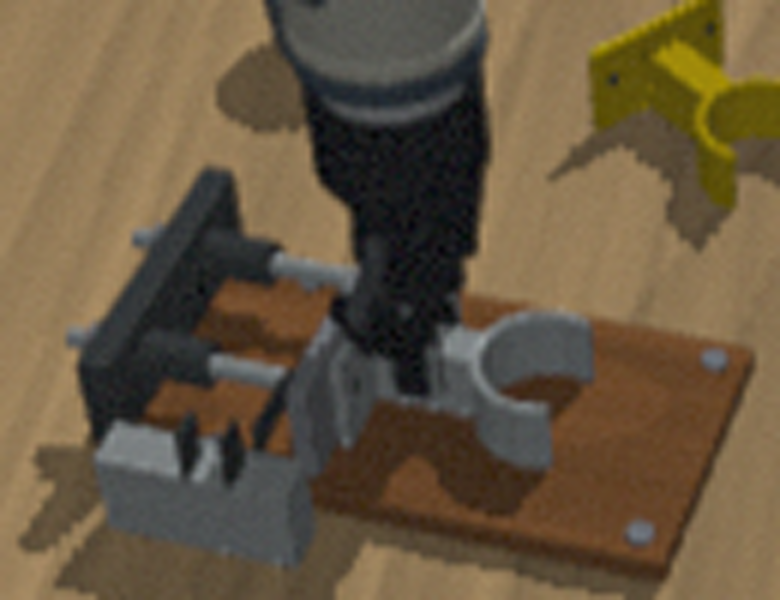

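Contact came at about x 603.5. The bed load is growing, so I'll lift the command 1 mm and keep pressing in small steps.

Emit:
{"op": "arm_command", "data": {
  "targets": [
    [0,0,-0.0005,0,0,0],
    [0,0,-0.0005,0,0,0],
    [0,0,0,0,0,0],
    [0,0,0,0,0,0]
  ]
}}

```text
clock: 11.23
eef_pos: [606.8, 48.2, 27.1]
tcp_rot: [3.137, -0.0, -1.723]
contact_force: [-7.0, 2.9, 2.0]
opening: 0.23
```

Emit:
{"op": "arm_command", "data": {
  "targets": [
    [0,-0.001,0,0,0,0],
    [0,-0.001,0,0,0,0],
    [0,-0.001,0,0,0,0],
    [0,-0.001,0,0,0,0],
    [0,0,0,0,0,0],
    [0,0,0,0,0,0]
  ]
}}

```text
clock: 11.73
eef_pos: [610.3, 47.7, 27.0]
tcp_rot: [3.136, -0.0, -1.723]
contact_force: [-8.4, 2.7, 4.4]
opening: 0.227
```

```bash
python3 look.py 7
```

```text
11.8333 [610.33359191  47.67975543  27.0240892 ] [ 3.13643512e+00 -3.60023284e-04 -1.72334211e+00] [-7.963892    2.29842302  2.94636796] [ 0.47216952  1.10989883 -0.09009193] 0.22972837409674257
```

View pics/side7.png

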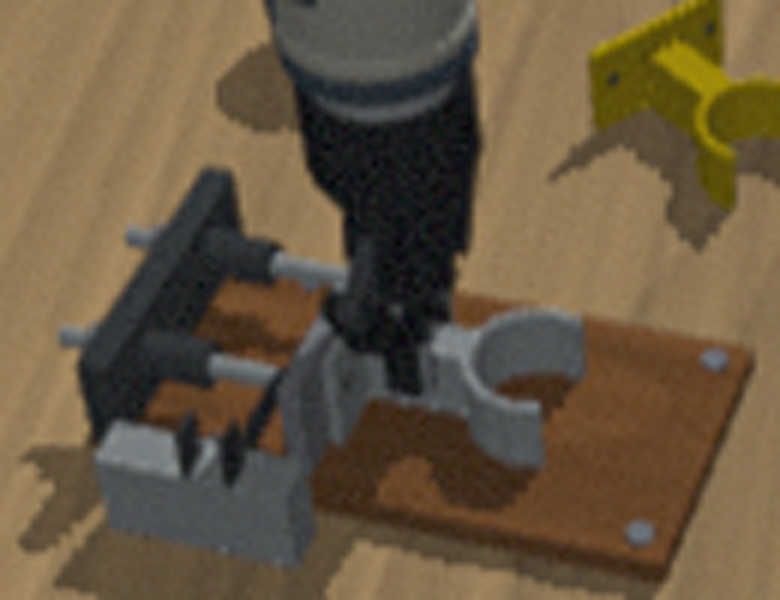

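The plate is yielding (rods now stand out behind the heel, pointer nearing the first mark), and forces match the spring. I'll continue.

Emit:
{"op": "arm_command", "data": {
  "targets": [
    [0,-0.001,0,0,0,0],
    [0,-0.001,0,0,0,0],
    [0,-0.001,0,0,0,0],
    [0,-0.001,0,0,0,0],
    [0,-0.001,-0.0001,0,0,0],
    [0,-0.001,-0.0001,0,0,0],
    [0,0,0,0,0,0],
    [0,0,0,0,0,0]
  ]
}}

```text
clock: 12.5
eef_pos: [615.2, 46.9, 27.0]
tcp_rot: [3.134, -0.001, -1.723]
contact_force: [-11.2, 4.4, 6.3]
opening: 0.233
```

Emit:
{"op": "arm_command", "data": {
  "targets": [
    [0,-0.001,0,0,0,0],
    [0,-0.001,0,0,0,0],
    [0,-0.001,0,0,0,0],
    [0,-0.001,-0.0001,0,0,0],
    [0,-0.001,-0.0001,0,0,0],
    [0,0,0,0,0,0],
    [0,0,0,0,0,0]
  ]
}}

```text
clock: 13.08
eef_pos: [619.2, 46.3, 27.0]
tcp_rot: [3.132, -0.001, -1.723]
contact_force: [-14.8, 4.8, 7.0]
opening: 0.233
```

```bash
python3 look.py 8
```

```text
13.1833 [619.14263791  46.24963687  26.95991585] [ 3.13242829e+00 -7.88170164e-04 -1.72336208e+00] [-15.19120215   4.61738465   6.91050524] [ 0.71842983  1.97292419 -0.01016696] 0.22849506617565218
```

View pics/side8.png

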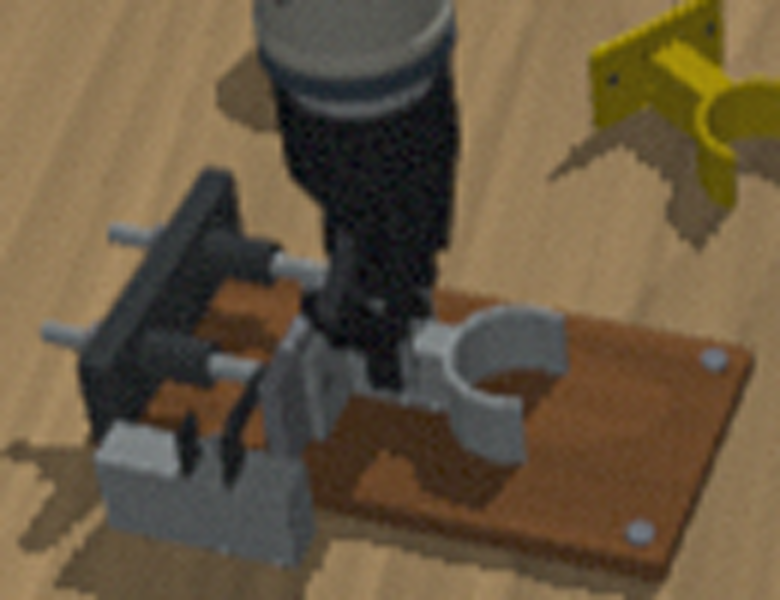

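View pics/top8.png

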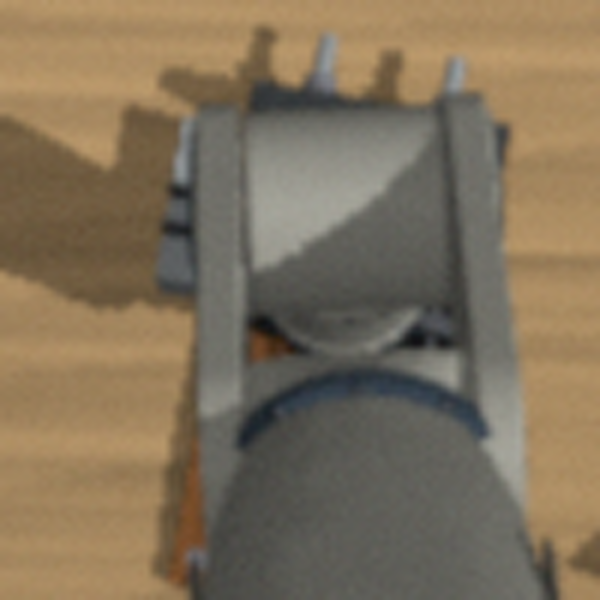

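Displacement is ≈16 mm, and the pointer sits at the first fin near (235,430) in the crop. I'll add about 3.5 mm more.

Emit:
{"op": "arm_command", "data": {
  "targets": [
    [0,-0.001,0,0,0,0],
    [0,-0.001,0,0,0,0],
    [0,-0.001,-0.0001,0,0,0],
    [0,-0.001,-0.0001,0,0,0],
    [0,0,0,0,0,0],
    [0,0,0,0,0,0],
    [0,0,0,0,0,0],
    [0,0,0,0,0,0]
  ]
}}

```text
clock: 13.85
eef_pos: [622.4, 45.8, 27.0]
tcp_rot: [3.131, -0.001, -1.723]
contact_force: [-15.5, 5.2, 7.0]
opening: 0.227
```

```bash
python3 look.py 9; python3 - <<'E'
import cv2
s=cv2.imread('pics/full_side9.png');cv2.imwrite('pics/z9.png',cv2.resize(s[195:250,195:275],None,fx=10,fy=10,interpolation=cv2.INTER_CUBIC))
E
```

```text
13.95 [622.40149499  45.76359659  26.97442398] [ 3.13102005e+00 -8.83337345e-04 -1.72351123e+00] [-16.7254463    5.43726048   7.26514747] [ 0.79379654  2.2975614  -0.05950845] 0.22728050740489952
```

View pics/side9.png

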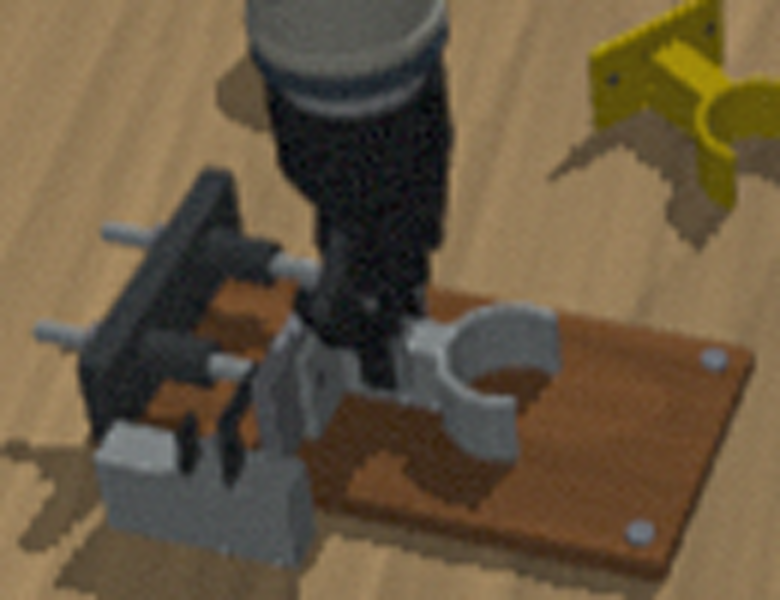

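View pics/z9.png

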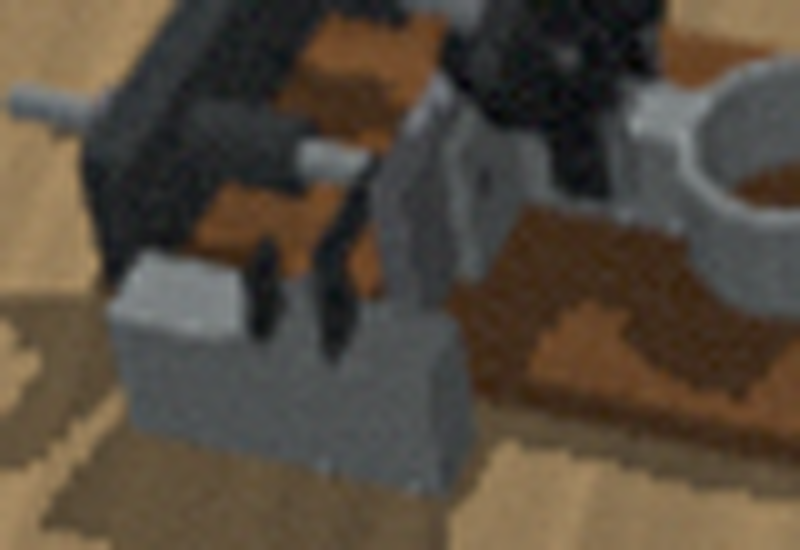

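```bash
python3 - <<'E'
from h import *
import cv2
# rod tips: template match of the near and far rod-end in side view before/after
a=cv2.imread('pics/full_side4.png');b=cv2.imread('pics/full_side9.png')
for nm,(x,y,z) in dict(near=(202.3,206.2,45),far=(213.5,189.5,45)).items():
    t=cv2.resize(a,None,fx=4,fy=4,interpolation=cv2.INTER_CUBIC);u=cv2.resize(b,None,fx=4,fy=4,interpolation=cv2.INTER_CUBIC)
    X,Y=int(x*4),int(y*4);w=16
    tp=t[Y-w:Y+w,X-w:X+6]
    s=u[Y-w-24:Y+w+24,X-w-60:X+6+20]
    _,v,_,l=cv2.minMaxLoc(cv2.matchTemplate(s,tp,cv2.TM_CCOEFF_NORMED))
    d=(np.array(l)-[60,24])/4
    p,q=plane('side',(x,y),z),plane('side',np.array((x,y))+d,z)
    print(nm,v,d,q-p,np.linalg.norm(q-p))
E
```

```text
near 0.8149157166481018 [-6.5 -1.5] [ 1.92972579e+01 -3.63432794e+00 -1.13686838e-13] 19.636509377885297
far 0.7338993549346924 [-2.  6.] [-1.41499746 24.83252809  0.        ] 24.872809838572078
```

The near rod end has moved 19.6 mm, against about 19 mm from the TCP. The far-rod match was poor (score 0.73, implausible direction), so I'm ignoring it. I'll hold still for 0.7 s and check for drift and bystander movement.

Emit:
{"op": "arm_command", "data": {
  "targets": [
    [0,0,0,0,0,0],
    [0,0,0,0,0,0],
    [0,0,0,0,0,0],
    [0,0,0,0,0,0],
    [0,0,0,0,0,0],
    [0,0,0,0,0,0],
    [0,0,0,0,0,0],
    [0,0,0,0,0,0]
  ]
}}

```text
clock: 14.62
eef_pos: [622.4, 45.7, 27.0]
tcp_rot: [3.131, -0.001, -1.724]
contact_force: [-16.0, 5.7, 7.4]
opening: 0.227
```

```bash
python3 look.py 10
```

```text
14.7167 [622.38309995  45.75663374  26.96435893] [ 3.13101708e+00 -8.92954448e-04 -1.72351791e+00] [-16.05513105   5.54869115   7.49044935] [ 0.88988804  2.32050901 -0.10596404] 0.22939428355310928
```

View pics/full_side10.png

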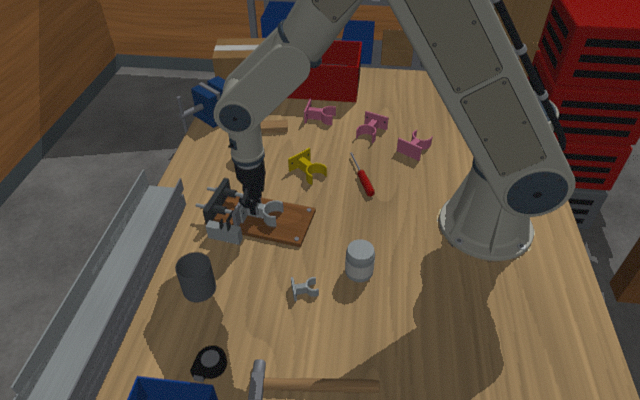

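Everything is steady, and the visible bystanders stand where they were. The calculated centring error is about 0.3 mm. I'm handing in.

```bash
python3 -c "
from rig import r
print(r.sign_off())"
```

```text
the job is handed in; nothing more can be done
None
```

I picked up the large grey bracket at a 20–24 N grip and stood it on the fixture bed. I pressed its flange against the stop plate in 1 mm steps and handed the job in at about 14.7 s, still holding it pressed.

**Last checks**
- **Plate travel:** about 19 mm from the arm position and 19.6 mm from the near rod's shift in the side picture, which is mid-way between the marks.
- **Push:** about 17 N along the pressing direction at the wrist. Less an estimated 3–4 N of bed drag, that leaves about 13.5–14 N on the plate.
- **Alignment:** calculated centring error is about 0.3 mm, and the tool leans about 0.01 rad.
- **Height and steadiness:** the arm height matches the bracket standing on the bed. Position, force and opening held steady over 0.7 s.
- **Other items:** every bystander I could see in the last side picture had not moved. The arm hid the rivet cup, so I did not check it, but nothing went near it.

**Disagreements**
- **Cameras:** the two views differ by 3–6 mm. I used the midpoint, and it matched where contact was felt.
- **Far rod:** its picture match failed, so I left it out.
- **Pointer:** in the side picture it lies close to the nearer fin, so I relied on the travel and force figures.

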